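Hardness check on the clamped steel block before milling

TASK

The steel block clamped on the tilting angle plate needs a hardness check before it is milled. Lift the lid of the tester's case until it rests back on its stop, take out the pen-shaped hardness tester, and hold its sprung tip on the round ground spot on the block, square to the sloping face, pressing gently so that the tip goes in about half of its travel. Finish while still holding it there, with the lid left open and the other things on the bench left where they are.

Things in the scene. Friction and masses are not known exactly. Their poses are not given: they have to be found in the camera images.
- case: Black case, fixed; 140 deep (x) x 220 wide (y), body 44 high, 60 with the shut lid. Origin: centre of underside; x to the hinged rear, z up. Walls, floor 5 thick. Saddles at y = -56 and 56 (22 wide, cheeks to z = 30) carry the tester along y at x = 0, axis at z = 29; between them (y -45 to 45) the case is empty over its whole depth for the fingers. Corner pockets: fixed accessories up to z = 28.
- case_hinge (a point): Middle of the lid's hinge axis, at the case's rear rim, 44 above the bench, 74 behind the case's origin; axes as the case's; the hinge runs along y.
- lid (a joint): Opening angle of the lid in rad: 0 shut, 1.75 (100 degrees) fully open, where it leans back on its stop and stays by itself; below about 1.5 it falls shut when let go. The lid weighs 0.18 kg and turns easily; its latches are undone.
- lid_tab (a point): Grip point of the lift tab at the middle of the lid's front edge: a flat tongue standing out 30 from the edge, 30 wide (along the hinge), 9 thick. The point is 18 out from the edge, in mid thickness, 162 from the hinge axis and, lid shut, 7.5 above that axis. Axes turn with the lid (x from tab to hinge, y along the hinge).
- tester: Pen-shaped tester, loose, 0.16 kg, in the case. Grey body 26 wide (y) x 24 high (z), black grip zone, small display near the tail, steel nose cone (24 diameter to 13) with a thin sprung tip. Origin: on the axis, mid grip; x along the axis to the tip, z to the display side. Flat sides x = -65 to 35, tail x = -71, nose end x = 65, free tip end x = 77.5. Starts tip to case right (case -y), z up.
- tester_tip (a joint): How far the sprung tip is pushed in, in m: 0 out, 0.008 right in (12.5 mm of tip stands out of the nose when free). The spring takes 1.4 N to start and 0.7 N per mm: about 4.2 N at half travel, 7 N at the end.
- tip_point (a point): The end of the tester's tip (3 radius ball). Axes as the tester's, x outwards along the tester's axis.
- angle_plate: Tilting angle plate fixed to the bench: grey base 140 (x) x 150 (y), 14 high, with quadrant arms at both sides. Origin: centre of its underside, x away from the robot at yaw 0, z up. Its swing plate is hinged along y near the front edge (60 in front of the origin, 26 above the bench) and rises towards the rear. On its right, at world y = -0.13, stands the clear side panel of the mill guard.
- swing_plate (a joint): Tilt of the swing plate in rad, 0 flat, pi/2 upright; locked, it stays as it stands (somewhere from 0.95 to 1.2). The steel block on it slopes alike and looks towards the robot and up.
- test_spot (a point): Centre of the bright round ground spot (16 diameter) on the dark steel block (84 wide, 90 along the slope, 22 thick). z axis: the face's outward normal; x up the slope, y along the hinge. The spot is 78 up the slope from the hinge axis. Strap clamps on the block's left and right edges rise up to 24 above the face, no nearer than 25 to the spot.
- machined_part: Bystander: milled aluminium trial piece 42x60x16, lying loose in front of the case and the angle plate.
- paste_tin: Bystander: round tin 66 diameter, 26 high.
- collet_nut: Bystander: steel collet nut 24x27x19.
- parallel_a: Bystander: ground steel bar 8x125x20.
- edge_finder: Bystander: steel edge finder, rod 10 diameter, 80 long.
- block_a: Bystander: steel block with four holes 50x75x25, behind the case and the angle plate.

How it is judged:
By the outcome, as a careful person would: the job done as asked, in the order asked, and still so for the second after the job is handed in, while the arm keeps its last pose, push and grip.
It also fails if it takes over 64 s, if anything falls off the work surface, if the arm or the gripper's body presses on something with over 40 N, if the wrist force passes 120 N, or if a joint passes its speed limit or range.

ROBOT

A 6-joint arm with a two-finger parallel gripper is mounted at the origin on a cart in front of the work surface, level with it; the furniture and walls round the work are solid. World frame = base frame: x ahead of the robot, y to its left, z up, the work surface at z = 0. Lengths are in m, angles in rad, forces in N, time in s.
With the tool pointing down it reaches from about 0.375 to 0.975 m from the base axis. Payload 3.8 kg.
Tool frame: the origin (TCP) lies midway between the tips of the shut fingers; the grasp point (between the pads) lies 19 mm behind it; z points along the fingers, y is the line along which they close (so a half turn about z gives the same grasp; the last joint's range is limited). The gripper opens to 85 mm and grips with 20 to 120 N. Pads are 22 mm wide; open, the fingers measure 114 mm over their backs; the gripper's body (76 mm by 85 mm) begins 54 mm behind the grasp point. The pads swing forward as they close: fully open they stand 13 mm farther back than shut.
Start: joints at [1.236, 0.264, 1.604, -0, 1.274, -0.037], TCP at [0.198, 0.645, 0.231] pointing down, gripper open.
Joint ranges: [-2.63, 2.63], [-0.94, 2.18], [0.31, 2.57], [-1.31, 4.45], [0, 2.66], [-2.55, 2.55]. Speed limits (rad/s): [2.57, 2.57, 3.14, 3.14, 3.14, 3.14].

INTERFACE

Orientations are given as a rotation vector (axis times angle).
In Python, from workcell import status, read_camera, workorder, masks_of gives the robot as it stands.
- The arm moves only by the tool drive_tool, never from a script. Its argument "rows" is a list of rows, each a list of 7 numbers: the turn, a rotation vector about the tool's x, y, z in degrees, then the shift along the tool's x, y, z in m, then the opening, from 0 (shut) to 1 (fully open). In form: [[ax, ay, az, tx, ty, tz, claw], ...]. A call has 1 to 8 rows; each row shifts and turns the commanded pose from where the row before left it, along the tool's axes as they then stand; what a row does not reach is not made up. A row lasts 1/12 s, in which the tool goes at most 41.7 mm and 7.16 degrees, less where a joint would pass 70% of its speed; a pose out of reach is approached as far as the arm can. A call is refused whole if a number of a shift passes 0.0417 or a number of a turn 7.16, either way. A call with a gripper value outside its range is refused whole. The fingers move at their own pace and stop on an object; "force" is the grip in N (left out, the last holds). Time passes only in rows, so rows that do not move let the fingers close. It gives the time, the measured TCP pose, the force, the opening and the grip force at its end, in the units of the state.
- status.read_state(): the state, without advancing time (a new reading comes with each control period).
- read_camera(name): name is "side" or "top" or "wrist"; returns a dict with "color" (420x560x3 uint8, red, green, blue), "intrinsics" (3x3 intrinsics, pixels), "world_from_camera" (4x4, takes a point from camera to world coordinates); the wrist camera has in their place "mount" (4x4, takes a point from camera to tool coordinates, whose origin is the TCP and whose axes are the flange's). Camera axes: x right, y up, looking along -z (the intrinsics and any distortion apply to the point x, -y, -z); pixel columns grow to the right and rows downward; lengths in m; the calibration is good to about 2 mm. The wrist camera is an equidistant fisheye: a pixel r from the principal point sees the ray r / f radians off the axis. A picture is of the moment at which its call begins: read the wrist's pose just before it. There is no depth.
- workorder.finish_job(): hands the job in; it is judged then, once.
Trained networks look in a picture, given as the dict that the camera call returned (one of the last four; its "shot" number tells which), for a name from the list of things; names that differ only in an ending like _2 or _b are one class to them, and where a whole thing is asked for, a point or a joint stands for the part that bears it (a point fixed in the world has none). Each returns a list of dicts, best first, with "score" (0 to 1); they miss things now and then, are a little off and sometimes report something else, mostly with a low value. They report only what shows in the picture. A call takes as long as a camera call.
- masks_of(picture, name): "mask" (420x560 bool, what is visible of it) and "bbox" ([left, top, right, bottom] in pixels, round what is visible of it).
The state is a dict: "time": time; "q": joint angles; "joint_vel": joint speeds; "joint_torque": joint torques, N m; "tool_pos": TCP position; "tcp_rot": TCP orientation; "wrist_force": force on the tool from outside, world axes, zero at the start; "torque": the same for the moment, N m; "width": opening from 0.0 (shut) to 1.0 (fully open); "grip_force": force on a finger pad.
Only numpy, scipy, OpenCV 4.12 (cv2) and the standard library are available. Lean on these libraries where they do the work, as an engineer would, in place of code of your own. Each camera call takes 0.05 s, during which the arm holds its last target. There are 200 camera calls.

## Working session

There is one attempt and no reset: what is moved stays moved. The work goes in short steps, Python scripts to look and compute and a tool call to move; the robot and the scene stay as the last step left them, time stands still between calls to the robot, and variables do not carry over. Pictures are saved under pics/ and viewed, at most 10 in all, crops included, and the job is handed in when it is done.

Besides the shell and the picture viewer there is one more tool, called after "Emit:" as name(argument=value, ...), one argument or row to a line, values as JSON. drive_tool: Moves the arm, as the interface text tells. Its arguments: {"type":"object","properties":{"rows":{"type":"array"},"force":{"type":"number"}},"required":["rows"]}

```bash
mkdir -p pics; ls; cat > h.py <<'E'
import numpy as np, cv2, pickle
from scipy.spatial.transform import Rotation as R
from workcell import status, read_camera, workorder, masks_of
def save(p,n): cv2.imwrite(f'pics/{n}.png',p['color'][:,:,::-1])
def ray(p,uv,st=None):
    K=np.array(p['intrinsics']);u,v=uv
    x=(u-K[0,2])/K[0,0];y=(v-K[1,2])/K[1,1]
    if 'mount' in p:
        r=np.hypot(x,y);d=np.array([np.sin(r)*x/r,-np.sin(r)*y/r,-np.cos(r)])
        T=np.eye(4);T[:3,:3]=R.from_rotvec(st['tcp_rot']).as_matrix();T[:3,3]=st['tool_pos'];T=T@np.array(p['mount'])
    else:
        d=np.array([x,-y,-1.]);T=np.array(p['world_from_camera'])
    d=T[:3,:3]@d
    return T[:3,3],d/np.linalg.norm(d)
def at_z(o,d,z): return o+d*(z-o[2])/d[2]
def proj(p,X,st=None):
    K=np.array(p['intrinsics']);X=np.atleast_2d(X)
    if 'mount' in p:
        T=np.eye(4);T[:3,:3]=R.from_rotvec(st['tcp_rot']).as_matrix();T[:3,3]=st['tool_pos'];T=T@np.array(p['mount'])
    else: T=np.array(p['world_from_camera'])
    c=(X-T[:3,3])@T[:3,:3];x,y,z=c[:,0],-c[:,1],-c[:,2]
    if 'mount' in p:
        r=np.hypot(x,y);t=np.arctan2(r,z);a=t*x/r;b=t*y/r
    else: a=x/z;b=y/z
    return np.c_[K[0,0]*a+K[0,2],K[1,1]*b+K[1,2]]
def meet(rs):
    A=sum(np.eye(3)-np.outer(d,d) for o,d in rs);b=sum((np.eye(3)-np.outer(d,d))@o for o,d in rs)
    return np.linalg.solve(A,b)
E
python3 - <<'E'
from h import *
s=status.read_state();print({k:np.round(v,3) for k,v in s.items()})
for n in ['side','top','wrist']:
    p=read_camera(n);save(p,n+'0')
    print(n,np.round(p['intrinsics'],1).tolist(),np.round(p.get('world_from_camera',p.get('mount')),3).tolist(),[k for k in p])
    for t in ['case','lid_tab','angle_plate','test_spot','machined_part','block_a','paste_tin']:
        try: print(t,[(round(m['score'],2),np.round(m['bbox']).tolist()) for m in masks_of(p,t)[:2]])
        except Exception as e: print(t,e)
a=[cv2.imread(f'pics/{n}0.png') for n in['side','top','wrist']]
E
```

```text
pics
{'time': np.float64(0.0), 'q': array([ 1.236,  0.265,  1.605, -0.   ,  1.274, -0.037]), 'joint_vel': array([-0.   ,  0.001, -0.001, -0.001,  0.001,  0.001]), 'joint_torque': array([ 2.0000e-03, -5.1513e+01, -3.6731e+01,  0.0000e+00,  1.3000e-02,
        0.0000e+00]), 'tool_pos': array([0.198, 0.645, 0.23 ]), 'tcp_rot': array([-4.660e-01, -3.106e+00,  3.000e-03]), 'wrist_force': array([-0.743,  0.119, -0.52 ]), 'torque': array([ 0.065, -0.029,  0.02 ]), 'grip_force': np.float64(0.0), 'width': np.float64(0.997)}
side [[455.9, 0.0, 276.0], [0.0, 455.9, 206.3], [0.0, 0.0, 1.0]] [[0.865, 0.279, -0.417, 0.057], [-0.501, 0.505, -0.702, -0.766], [0.014, 0.817, 0.577, 0.686], [0.0, 0.0, 0.0, 1.0]] ['color', 'intrinsics', 'world_from_camera', 'shot']
case [(0.86, [190.0, 136.0, 263.0, 194.0]), (0.56, [190.0, 136.0, 260.0, 184.0])]
lid_tab [(0.59, [196.0, 133.0, 260.0, 183.0])]
angle_plate [(0.83, [246.0, 159.0, 334.0, 246.0])]
test_spot [(0.57, [246.0, 158.0, 319.0, 236.0]), (0.57, [196.0, 135.0, 261.0, 182.0])]
machined_part [(0.87, [206.0, 204.0, 233.0, 224.0])]
block_a [(0.64, [288.0, 
[... 360 characters left out ...]
, 235.0, 427.0, 247.0])]
lid_tab [(0.8, [119.0, 178.0, 220.0, 255.0])]
angle_plate [(0.69, [250.0, 165.0, 342.0, 238.0]), (0.18, [206.0, 245.0, 216.0, 277.0])]
test_spot [(0.68, [252.0, 183.0, 344.0, 238.0])]
machined_part [(0.58, [235.0, 245.0, 267.0, 268.0])]
block_a [(0.88, [224.0, 144.0, 257.0, 168.0])]
paste_tin [(0.59, [378.0, 230.0, 408.0, 264.0])]
wrist [[325.2, 0.0, 278.4], [0.0, 325.2, 211.4], [0.0, 0.0, 1.0]] [[-0.0, 0.956, 0.292, 0.074], [1.0, 0.0, -0.001, -0.001], [-0.001, 0.292, -0.956, -0.142], [0.0, 0.0, 0.0, 1.0]] ['color', 'intrinsics', 'mount', 'shot']
case []
lid_tab [(0.68, [96.0, 382.0, 151.0, 420.0])]
angle_plate []
test_spot []
machined_part []
block_a []
paste_tin []
```

```bash
python3 - <<'E'
import cv2,numpy as np
t=cv2.imread('pics/top0.png')[120:290,100:440];s=cv2.imread('pics/side0.png')[110:320,170:370]
t=cv2.resize(t,(800,400),interpolation=cv2.INTER_CUBIC);cv2.imwrite('pics/top0c.png',t)
cv2.imwrite('pics/side0c.png',cv2.resize(s,(571,600),interpolation=cv2.INTER_CUBIC))
E
```

```text
(no output)
```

View pics/top0c.png

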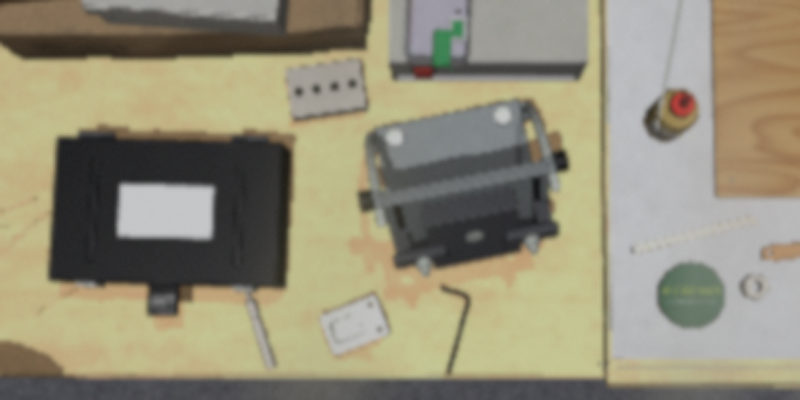

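View pics/side0c.png

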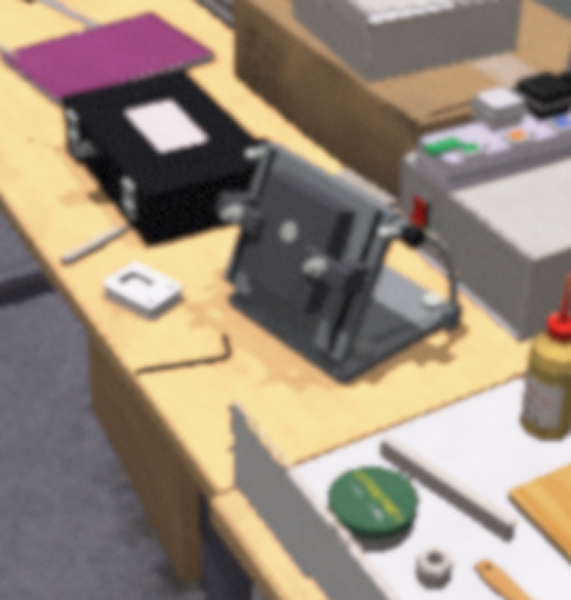

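The top view shows the case at crop px (50..292, 138..287) with its tab at (163,298), and the spot at (475,237), which is full px (302,221). The side view shows the spot at crop (289,231), which is full (271,191).

```bash
python3 - <<'E'
from h import *
t=read_camera('top');s=read_camera('side')
c=lambda u,v:(u/2.353+100,v/2.353+120); e=lambda u,v:(u/2.857+170,v/2.857+110)
m=masks_of(t,'case')[0]['mask'].astype(np.uint8)
m=cv2.morphologyEx(m,cv2.MORPH_OPEN,np.ones((25,25)))
r=cv2.minAreaRect(np.argwhere(m)[:,::-1].astype(np.float32));print(r)
for q in cv2.boxPoints(r): print(at_z(*ray(t,q),.06).round(4))
for q in [(60,138),(292,140),(285,287),(50,280)]: print('man',at_z(*ray(t,c(*q)),.06).round(4))
print('tab',at_z(*ray(t,c(163,299)),.0515).round(4))
S=meet([ray(t,c(475,237)),ray(s,e(289,231))]);print('spot',S.round(4),proj(t,S),proj(s,S))
for n,q in dict(baseFL=(397,262),baseFR=(556,232)).items(): print(n,at_z(*ray(t,c(*q)),.014).round(4))
for n,q in dict(topL=((380,127),(262,152)),topR=((530,100),(392,212))).items(): print(n,meet([ray(t,c(*q[0])),ray(s,e(*q[1]))]).round(4))
E
```

```text
((171.72705078125, 210.28282165527344), (99.8864517211914, 62.38459777832031), 1.2730300426483154)
[0.4484 0.3974 0.06  ]
[0.5895 0.3994 0.06  ]
[0.585  0.1724 0.06  ]
[0.4442 0.1732 0.06  ]
man [0.588  0.3925 0.06  ]
man [0.5866 0.1685 0.06  ]
man [0.4455 0.1729 0.06  ]
man [0.4514 0.3972 0.06  ]
tab [0.4338 0.2909 0.0515]
spot [ 0.4917 -0.0076  0.1115] [[302.17018468 220.14875261]] [[270.55138231 190.89333722]]
baseFL [0.4715 0.0688 0.014 ]
baseFR [ 0.5018 -0.0888  0.014 ]
topL [0.5604 0.0933 0.1197]
topR [ 0.594  -0.0455  0.1238]
```

```bash
cat >> h.py <<'E'
def Rot(yaw,b):
    "tool y horizontal at yaw+90deg, tool z at b deg below horizontal, heading yaw"
    a=np.radians(yaw);b=np.radians(b);z=np.array([np.cos(b)*np.cos(a),np.cos(b)*np.sin(a),-np.sin(b)])
    y=np.array([-np.sin(a),np.cos(a),0]);return np.c_[np.cross(y,z),y,z]
def cur():
    s=status.read_state();return np.array(s['tool_pos']),R.from_rotvec(s['tcp_rot']).as_matrix(),s
def rows(way,claw,p=None,M=None):
    "way: list of (pos,R,n)"
    if p is None: p,M,_=cur()
    out=[]
    for P,Q,n in way:
        rv=R.from_matrix(M.T@Q).as_rotvec()
        for i in range(n):
            A=M@R.from_rotvec(rv*i/n).as_matrix()
            t=A.T@(np.array(P)-p)/n
            out.append([round(float(v),2) for v in np.degrees(rv)/n]+[round(float(v),4) for v in t]+[claw])
        p,M=np.array(P),Q
    for k in range(0,len(out),8): print(str(out[k:k+8]).replace(' ',''))
    o=np.array(out);print('max',abs(o[:,:3]).max(),abs(o[:,3:6]).max(),np.linalg.norm(o[:,3:6],axis=1).max())
E
python3 -c "
from h import *
rows([([.37,.29,.25],Rot(-1,90),16)],.7)"
```

```text
[[-0.0,0.0,-1.0,-0.0168,-0.0181,-0.0012,0.7],[-0.0,0.0,-1.0,-0.0165,-0.0184,-0.0012,0.7],[-0.0,0.0,-1.0,-0.0161,-0.0187,-0.0012,0.7],[-0.0,0.0,-1.0,-0.0158,-0.0189,-0.0012,0.7],[-0.0,0.0,-1.0,-0.0155,-0.0192,-0.0012,0.7],[-0.0,0.0,-1.0,-0.0151,-0.0195,-0.0012,0.7],[-0.0,0.0,-1.0,-0.0148,-0.0197,-0.0012,0.7],[-0.0,0.0,-1.0,-0.0145,-0.02,-0.0012,0.7]]
[[-0.0,0.0,-1.0,-0.0141,-0.0202,-0.0012,0.7],[-0.0,0.0,-1.0,-0.0137,-0.0205,-0.0012,0.7],[-0.0,0.0,-1.0,-0.0134,-0.0207,-0.0012,0.7],[-0.0,0.0,-1.0,-0.013,-0.021,-0.0012,0.7],[-0.0,0.0,-1.0,-0.0126,-0.0212,-0.0012,0.7],[-0.0,0.0,-1.0,-0.0123,-0.0214,-0.0012,0.7],[-0.0,0.0,-1.0,-0.0119,-0.0216,-0.0012,0.7],[-0.0,0.0,-1.0,-0.0115,-0.0218,-0.0012,0.7]]
max 1.0 0.0218 0.024743686063317245
```

Emit:
drive_tool(
  rows=[
    [0, 0, -1, -0.017, -0.018, -0.001, 0.7],
    [0, 0, -1, -0.016, -0.018, -0.001, 0.7],
    [0, 0, -1, -0.016, -0.019, -0.001, 0.7],
    [0, 0, -1, -0.016, -0.019, -0.001, 0.7],
    [0, 0, -1, -0.016, -0.019, -0.001, 0.7],
    [0, 0, -1, -0.015, -0.019, -0.001, 0.7],
    [0, 0, -1, -0.015, -0.02, -0.001, 0.7],
    [0, 0, -1, -0.014, -0.02, -0.001, 0.7],
  ],
)

```text
time: 2.02
tool_pos: [0.2845, 0.4669, 0.2395]
tcp_rot: [0.247, 3.132, 0.0]
wrist_force: [0.0, 1.0, 1.0]
width: 0.698
grip_force: 0.0
```

Emit:
drive_tool(
  rows=[
    [0, 0, -1, -0.014, -0.02, -0.001, 0.7],
    [0, 0, -1, -0.014, -0.02, -0.001, 0.7],
    [0, 0, -1, -0.013, -0.021, -0.001, 0.7],
    [0, 0, -1, -0.013, -0.021, -0.001, 0.7],
    [0, 0, -1, -0.013, -0.021, -0.001, 0.7],
    [0, 0, -1, -0.012, -0.021, -0.001, 0.7],
    [0, 0, -1, -0.012, -0.022, -0.001, 0.7],
    [0, 0, -1, -0.011, -0.022, -0.001, 0.7],
  ],
)

```text
time: 2.68
tool_pos: [0.3698, 0.2897, 0.2476]
tcp_rot: [0.027, 3.141, 0.0]
wrist_force: [0.9, 0.8, -0.8]
width: 0.703
grip_force: 0.0
```

```bash
python3 - <<'E'
from h import *
p0,M,s=cur();print(p0,s['width'],M.round(3).tolist(),s['q'])
p=read_camera('wrist');save(p,'w1');pickle.dump((p,s),open('w1.pkl','wb'))
E
```

```text
[0.36976501 0.28969852 0.24756723] 0.702644230317752 [[-1.0, 0.017, 0.001], [0.017, 1.0, 0.0], [-0.001, 0.0, -1.0]] [ 6.11624745e-01 -1.43660602e-01  2.00447687e+00 -1.12924383e-04
  1.28013096e+00 -9.41641499e-01]
```

View pics/w1.png

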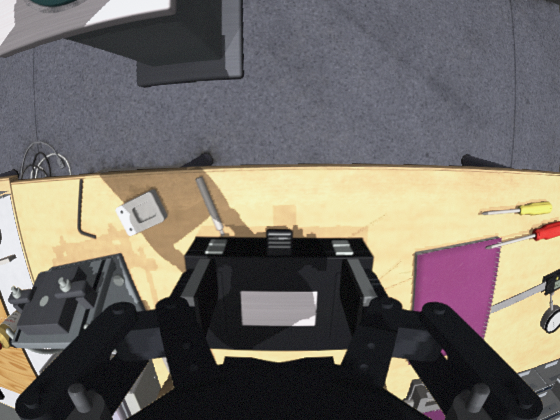

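The wrist view shows the lid's front edge at row ~255 (columns 189–368). The tab covers columns 267–292, rows 229–250.

```bash
python3 - <<'E'
from h import *
p,s=pickle.load(open('w1.pkl','rb'))
t=read_camera('top');sd=read_camera('side')
im=cv2.resize(p['color'][215:290,170:390,::-1],(790,270),interpolation=cv2.INTER_CUBIC)
tt=cv2.resize(t['color'][170:265,110:230,::-1],(379,300),interpolation=cv2.INTER_CUBIC)
ss=cv2.resize(sd['color'][130:215,180:275,::-1],(335,300),interpolation=cv2.INTER_CUBIC)
o=np.zeros((590,790,3),np.uint8);o[:270]=im;o[280:580,:379]=tt;o[280:580,400:735]=ss
cv2.imwrite('pics/c1.png',np.clip(o*1.6,0,255).astype(np.uint8))
for q in [(189,255),(368,255)]: print('lidfront',at_z(*ray(p,q,s),.06).round(4))
for q in [(267,240),(292,240),(279.5,229),(279.5,249)]: print('tab',at_z(*ray(p,q,s),.053).round(4))
E
```

```text
lidfront [0.4463 0.1854 0.06  ]
lidfront [0.45   0.3902 0.06  ]
tab [0.4313 0.2752 0.053 ]
tab [0.4318 0.3031 0.053 ]
tab [0.4185 0.2894 0.053 ]
tab [0.4426 0.289  0.053 ]
```

View pics/c1.png

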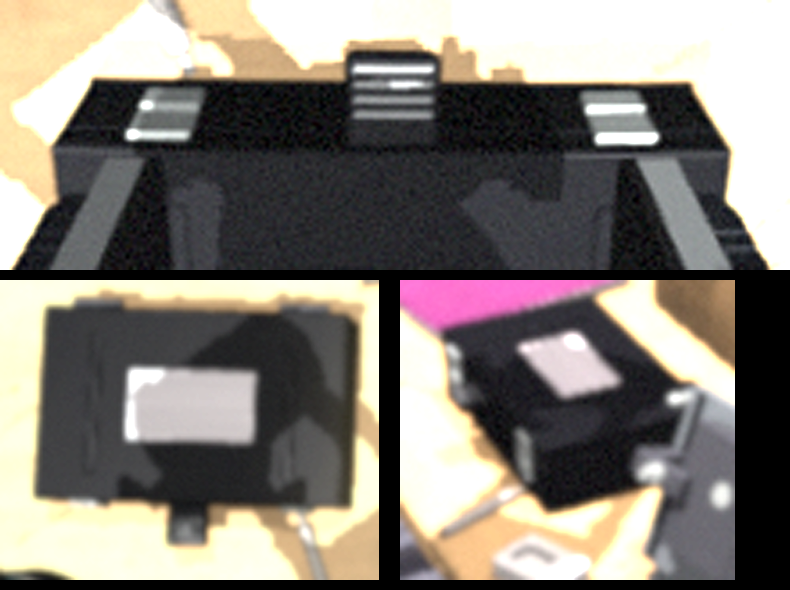

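The crop shows the lid's top front edge at (186,256.8)–(372.8,256.8) and the case's bottom edge at (196.5,237.3)–(363.3,237.8). The tab spans u 266.7–292.6, with its outer end at row ~230.

```bash
python3 - <<'E'
from h import *
p,s=pickle.load(open('w1.pkl','rb'))
for q,z in [((185.9,256.8),.06),((372.8,256.8),.06),((196.5,237.3),0),((363.3,237.8),0)]: print('edge',at_z(*ray(p,q,s),z).round(4))
for q in [(266.7,231.5),(292.6,231.5)]: print('tab',at_z(*ray(p,q,s),.056).round(4))
E
```

```text
edge [0.4486 0.1814 0.06  ]
edge [0.4526 0.3962 0.06  ]
edge [0.4481 0.1799 0.    ]
edge [0.4529 0.3997 0.    ]
tab [0.4201 0.2753 0.056 ]
tab [0.4206 0.3037 0.056 ]
```

```bash
python3 -c "
from h import *
Q=Rot(-1.25,60);T=np.array([.4355,.2899,.0395])
rows([(T-.1*Q[:,2],Q,8),(T,Q,5)],.5)"
```

```text
[[0.0,-3.75,-0.0,-0.0019,0.0002,0.0152,0.5],[0.0,-3.75,-0.0,-0.0009,0.0002,0.0153,0.5],[0.0,-3.75,-0.0,0.0001,0.0002,0.0153,0.5],[0.0,-3.75,-0.0,0.0011,0.0002,0.0153,0.5],[0.0,-3.75,-0.0,0.0021,0.0002,0.0152,0.5],[0.0,-3.75,-0.0,0.0031,0.0002,0.015,0.5],[0.0,-3.75,-0.0,0.004,0.0002,0.0148,0.5],[0.0,-3.75,-0.0,0.005,0.0002,0.0145,0.5]]
[[0.0,0.0,0.0,0.0,-0.0,0.02,0.5],[0.0,0.0,0.0,0.0,-0.0,0.02,0.5],[0.0,0.0,0.0,0.0,-0.0,0.02,0.5],[0.0,0.0,0.0,0.0,-0.0,0.02,0.5],[0.0,0.0,0.0,0.0,-0.0,0.02,0.5]]
max 3.75 0.02 0.02
```

Emit:
drive_tool(
  rows=[
    [0, -3.75, 0, -0.002, 0, 0.015, 0.5],
    [0, -3.75, 0, -0.001, 0, 0.015, 0.5],
    [0, -3.75, 0, 0, 0, 0.015, 0.5],
    [0, -3.75, 0, 0.001, 0, 0.015, 0.5],
    [0, -3.75, 0, 0.002, 0, 0.015, 0.5],
    [0, -3.75, 0, 0.003, 0, 0.015, 0.5],
    [0, -3.75, 0, 0.004, 0, 0.015, 0.5],
    [0, -3.75, 0, 0.005, 0, 0.015, 0.5],
  ],
)

```text
time: 3.5
tool_pos: [0.3849, 0.292, 0.1265]
tcp_rot: [0.023, 2.615, -0.002]
wrist_force: [0.6, -0.3, -0.6]
width: 0.499
grip_force: 0.0
```

```bash
python3 - <<'E'
from h import *
Q=Rot(-1.25,60);T=np.array([.4355,.2899,.0395])
rows([(T,Q,5)],.5)
p0,M,s=cur();print(M.round(3).tolist(),s['q'])
p=read_camera('wrist');save(p,'w2');pickle.dump((p,s),open('w2.pkl','wb'))
print(proj(p,[[.4325,.275,.056],[.4325,.305,.056]],s))
E
```

```text
[[0.06,0.04,0.03,-0.0,-0.0003,0.0201,0.5],[0.06,0.04,0.03,-0.0,-0.0003,0.0201,0.5],[0.06,0.04,0.03,-0.0,-0.0003,0.0201,0.5],[0.06,0.04,0.03,-0.0,-0.0002,0.0201,0.5],[0.06,0.04,0.03,-0.0001,-0.0002,0.0201,0.5]]
max 0.06 0.0201 0.020102238681301145
[[-0.864, 0.017, 0.503], [0.016, 1.0, -0.006], [-0.503, 0.003, -0.864]] [ 0.88148232 -0.20072083  2.38366232 -0.63979807  0.71550306 -0.23167776]
[[257.47159697 225.80392249]
 [297.86265275 225.23244933]]
```

View pics/w2.png

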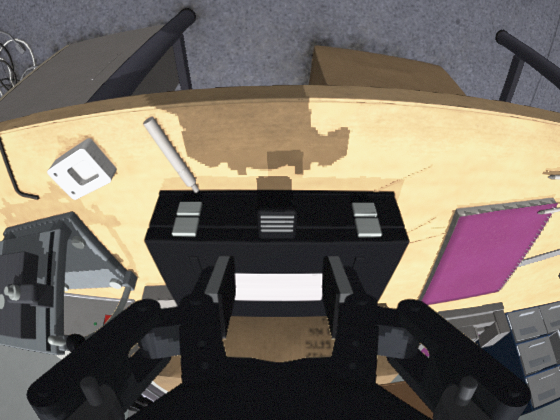

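The tab is at columns 258–296 around row 224, where I predicted it. The fingers straddle it, so I move in.

Emit:
drive_tool(
  rows=[
    [0, 0, 0, 0, 0, 0.02, 0.5],
    [0, 0, 0, 0, 0, 0.02, 0.5],
    [0, 0, 0, 0, 0, 0.02, 0.5],
    [0, 0, 0, 0, -0.001, 0.02, 0.5],
    [0, 0, 0, 0, 0, 0.02, 0.5],
    [0, 0, 0, 0, 0, 0, 0.5],
  ],
)

```text
time: 4.05
tool_pos: [0.4349, 0.2877, 0.0371]
tcp_rot: [0.024, 2.622, -0.011]
wrist_force: [-0.9, 0.6, 0.5]
width: 0.499
grip_force: 0.0
```

Emit:
drive_tool(
  rows=[
    [0, 0, 0, 0, 0, 0, 0],
    [0, 0, 0, 0, 0, 0, 0],
    [0, 0, 0, 0, 0, 0, 0],
    [0, 0, 0, 0, 0, 0, 0],
    [0, 0, 0, 0, 0, 0, 0],
  ],
  force=25,
)

```text
time: 4.47
tool_pos: [0.4351, 0.29, 0.0408]
tcp_rot: [0.024, 2.617, -0.003]
wrist_force: [-2.4, 3.3, -1.5]
width: 0.344
grip_force: 27.2
```

```bash
python3 - <<'E'
from h import *
p,M,s=cur();yaw=-1.25;b0=np.degrees(np.arcsin(-M[2,2]));print(b0)
h=np.array([np.cos(np.radians(yaw)),np.sin(np.radians(yaw)),0])
C=p-.015*M[:,2];H=np.array([.5945,.2867,.044]);v=C-H;a=-(v@h);b=v[2];lat=v-(v@h)*h;lat[2]=0
way=[]
for k in range(1,25):
    f=k/24;th=np.radians(98*f);Q=Rot(yaw,b0+f*50)
    way.append((H+lat+h*(-a*np.cos(th)+b*np.sin(th))+np.array([0,0,a*np.sin(th)+b*np.cos(th)])+.015*Q[:,2],Q,1))
rows(way,0);print(way[-1][0])
E
```

```text
59.96224120153575
[[0.26,2.08,0.15,-0.0064,-0.0,-0.0097,0],[-0.0,2.08,0.0,-0.0067,-0.0,-0.0095,0],[-0.0,2.08,-0.0,-0.007,-0.0,-0.0092,0],[0.0,2.08,-0.0,-0.0073,0.0,-0.0089,0],[0.0,2.08,0.0,-0.0076,-0.0,-0.0087,0],[-0.0,2.08,0.0,-0.0079,-0.0,-0.0084,0],[-0.0,2.08,-0.0,-0.0082,0.0,-0.0081,0],[0.0,2.08,-0.0,-0.0085,-0.0,-0.0078,0]]
[[0.0,2.08,0.0,-0.0088,-0.0,-0.0074,0],[-0.0,2.08,-0.0,-0.009,0.0,-0.0071,0],[-0.0,2.08,0.0,-0.0093,0.0,-0.0068,0],[-0.0,2.08,-0.0,-0.0095,-0.0,-0.0064,0],[0.0,2.08,0.0,-0.0097,0.0,-0.0061,0],[-0.0,2.08,-0.0,-0.0099,0.0,-0.0057,0],[0.0,2.08,-0.0,-0.0101,-0.0,-0.0053,0],[-0.0,2.08,0.0,-0.0103,0.0,-0.005,0]]
[[0.0,2.08,-0.0,-0.0105,-0.0,-0.0046,0],[0.0,2.08,-0.0,-0.0106,0.0,-0.0042,0],[-0.0,2.08,0.0,-0.0108,0.0,-0.0038,0],[-0.0,2.08,-0.0,-0.0109,-0.0,-0.0034,0],[0.0,2.08,0.0,-0.011,-0.0,-0.003,0],[0.0,2.08,0.0,-0.0111,-0.0,-0.0026,0],[-0.0,2.08,-0.0,-0.0112,0.0,-0.0022,0],[-0.0,2.08,0.0,-0.0112,-0.0,-0.0018,0]]
max 2.08 0.0112 0.01162497311824849
[0.62233366 0.28585157 0.1938606 ]
```

Emit:
drive_tool(
  rows=[
    [0, 2.08, 0, -0.0064, 0, -0.0097, 0],
    [0, 2.08, 0, -0.0067, 0, -0.0095, 0],
    [0, 2.08, 0, -0.007, 0, -0.0092, 0],
    [0, 2.08, 0, -0.0073, 0, -0.0089, 0],
    [0, 2.08, 0, -0.0076, 0, -0.0087, 0],
    [0, 2.08, 0, -0.0079, 0, -0.0084, 0],
    [0, 2.08, 0, -0.0082, 0, -0.0081, 0],
    [0, 2.08, 0, -0.0085, 0, -0.0078, 0],
  ],
)

```text
time: 5.13
tool_pos: [0.4634, 0.2892, 0.1289]
tcp_rot: [0.026, 2.908, 0.002]
wrist_force: [6.7, 2.1, -7.8]
width: 0.343
grip_force: 27.2
```

Emit:
drive_tool(
  rows=[
    [0, 2.08, 0, -0.0088, 0, -0.0074, 0],
    [0, 2.08, 0, -0.009, 0, -0.0071, 0],
    [0, 2.08, 0, -0.0093, 0, -0.0068, 0],
    [0, 2.08, 0, -0.0095, 0, -0.0064, 0],
    [0, 2.08, 0, -0.0097, 0, -0.0061, 0],
    [0, 2.08, 0, -0.0099, 0, -0.0057, 0],
    [0, 2.08, 0, -0.0101, 0, -0.0053, 0],
    [0, 2.08, 0, -0.0103, 0, -0.005, 0],
  ],
)

```text
time: 5.8
tool_pos: [0.5322, 0.2874, 0.1847]
tcp_rot: [-0.027, -3.081, -0.003]
wrist_force: [0.8, 2.0, -5.4]
width: 0.342
grip_force: 26.7
```

Emit:
drive_tool(
  rows=[
    [0, 2.08, 0, -0.0105, 0, -0.0046, 0],
    [0, 2.08, 0, -0.0106, 0, -0.0042, 0],
    [0, 2.08, 0, -0.0108, 0, -0.0038, 0],
    [0, 2.08, 0, -0.0109, 0, -0.0034, 0],
    [0, 2.08, 0, -0.011, 0, -0.003, 0],
    [0, 2.08, 0, -0.0111, 0, -0.0026, 0],
    [0, 2.08, 0, -0.0112, 0, -0.0022, 0],
    [0, 2.08, 0, -0.0112, 0, -0.0018, 0],
  ],
)

```text
time: 6.47
tool_pos: [0.6217, 0.2851, 0.1936]
tcp_rot: [-0.023, -2.79, -0.004]
wrist_force: [-1.9, -0.3, -4.5]
width: 0.347
grip_force: 26.5
```

```bash
python3 - <<'E'
from h import *
p0,M,s=cur();print(p0,M.round(3).tolist(),s['q'],s['wrist_force'],s['torque'])
p=read_camera('side');t=read_camera('top')
o=np.zeros((600,800,3),np.uint8);o[:600,:400]=cv2.resize(p['color'][60:240,160:280,::-1],(400,600));o[:500,400:]=cv2.resize(t['color'][110:280,100:236,::-1],(400,500));cv2.imwrite('pics/c2.png',o)
E
```

```text
[0.6216813  0.28506267 0.19362432] [[-0.939, 0.017, -0.345], [0.016, 1.0, 0.006], [0.345, 0.0, -0.939]] [ 0.33321018  0.52135937  1.36257044  0.1186334   1.58948905 -1.23845486] [-1.91358213 -0.27276444 -4.53991032] [-0.04067222  0.21453838 -0.04581736]
```

View pics/c2.png

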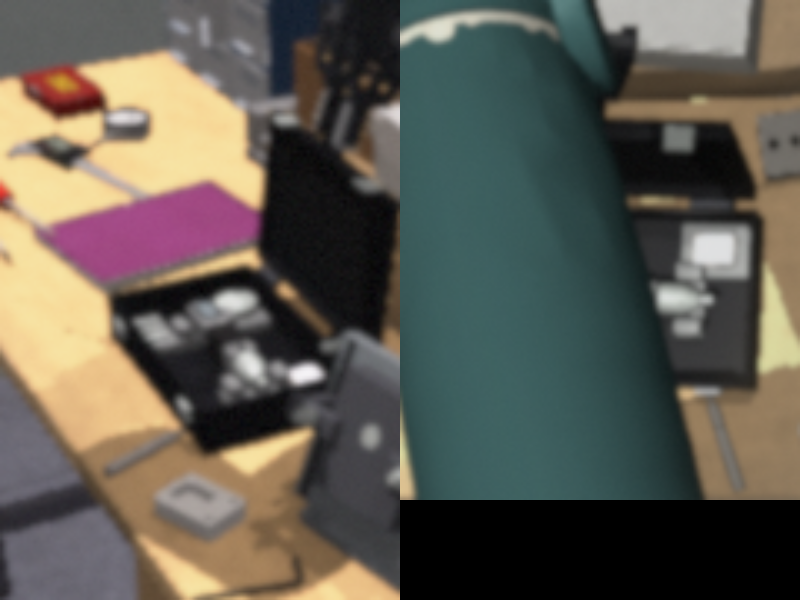

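```bash
python3 - <<'E'
from h import *
p,M,s=cur();yaw=-1.25
p1=p+[0,0,.07]
rows([(p1,M,4)],.55)
rows([([.52,.29,.265],Rot(-1.25,90),8),([.50,.29,.25],Rot(-91.25,90),16)],.7,p1,M)
E
```

```text
[[0.0,0.0,0.0,0.006,0.0,-0.0164,0.55],[0.0,0.0,0.0,0.006,0.0,-0.0164,0.55],[0.0,0.0,0.0,0.006,0.0,-0.0164,0.55],[0.0,0.0,0.0,0.006,0.0,-0.0164,0.55]]
max 0.0 0.0164 0.01746310396235446
[[0.0,-2.5,0.02,0.0123,0.0004,0.0042,0.7],[0.0,-2.5,0.02,0.0125,0.0004,0.0037,0.7],[0.0,-2.5,0.02,0.0126,0.0004,0.0031,0.7],[0.0,-2.5,0.02,0.0127,0.0004,0.0026,0.7],[0.0,-2.5,0.02,0.0128,0.0004,0.002,0.7],[0.0,-2.5,0.02,0.0129,0.0004,0.0014,0.7],[0.0,-2.5,0.02,0.013,0.0004,0.0009,0.7],[0.0,-2.5,0.02,0.013,0.0003,0.0003,0.7]]
[[0.0,0.0,5.62,0.0012,-0.0,0.0009,0.7],[0.0,0.0,5.62,0.0012,-0.0001,0.0009,0.7],[0.0,0.0,5.62,0.0012,-0.0003,0.0009,0.7],[0.0,0.0,5.62,0.0012,-0.0004,0.0009,0.7],[0.0,0.0,5.62,0.0011,-0.0005,0.0009,0.7],[0.0,0.0,5.62,0.0011,-0.0006,0.0009,0.7],[0.0,0.0,5.62,0.001,-0.0007,0.0009,0.7],[0.0,0.0,5.62,0.0009,-0.0008,0.0009,0.7]]
[[0.0,0.0,5.62,0.0009,-0.0009,0.0009,0.7],[0.0,0.0,5.62,0.0008,-0.001,0.0009,0.7],[0.0,0.0,5.62,0.0007,-0.0011,0.0009,0.7],[0.0,0.0,5.62,0.0006,-0.0011,0.0009,0.7],[0.0,0.0,5.62,0.0005,-0.0012,0.0009,0.7],[0.0,0.0,5.62,0.0003,-0.0012,0.0009,0.7],[0.0,0.0,5.62,0.0002,-0.0012,0.0009,0.7],[0.0,0.0,5.62,0.0001,-0.0012,0.0009,0.7]]
max 5.62 0.013 0.013042239071570497
```

Emit:
drive_tool(
  rows=[
    [0, 0, 0, 0, 0, 0, 0.55],
    [0, 0, 0, 0, 0, 0, 0.55],
    [0, 0, 0, 0, 0, 0, 0.55],
    [0, 0, 0, 0.006, 0, -0.016, 0.55],
    [0, 0, 0, 0.006, 0, -0.016, 0.55],
    [0, 0, 0, 0.006, 0, -0.016, 0.55],
    [0, 0, 0, 0.006, 0, -0.016, 0.55],
  ],
)

```text
time: 7.15
tool_pos: [0.6209, 0.2854, 0.263]
tcp_rot: [-0.025, -2.795, -0.005]
wrist_force: [0.4, -0.2, -0.0]
width: 0.552
grip_force: 0.0
```

Emit:
drive_tool(
  rows=[
    [0, -2.5, 0, 0.012, 0, 0.004, 0.7],
    [0, -2.5, 0, 0.012, 0, 0.004, 0.7],
    [0, -2.5, 0, 0.013, 0, 0.003, 0.7],
    [0, -2.5, 0, 0.013, 0, 0.003, 0.7],
    [0, -2.5, 0, 0.013, 0, 0.002, 0.7],
    [0, -2.5, 0, 0.013, 0, 0.001, 0.7],
    [0, -2.5, 0, 0.013, 0, 0.001, 0.7],
    [0, -2.5, 0, 0.013, 0, 0, 0.7],
  ],
)

```text
time: 7.82
tool_pos: [0.5161, 0.2871, 0.2644]
tcp_rot: [0.028, 3.136, 0.002]
wrist_force: [-0.0, 0.2, 0.4]
width: 0.698
grip_force: 0.0
```

Emit:
drive_tool(
  rows=[
    [0, 0, 5.6, 0.002, 0, 0.001, 0.7],
    [0, 0, 5.6, 0.002, 0, 0.001, 0.7],
    [0, 0, 5.6, 0.001, 0, 0.001, 0.7],
    [0, 0, 5.6, 0.001, 0, 0.001, 0.7],
    [0, 0, 5.6, 0.001, -0.001, 0.001, 0.7],
    [0, 0, 5.6, 0.001, -0.001, 0.001, 0.7],
    [0, 0, 5.6, 0.001, -0.001, 0.001, 0.7],
    [0, 0, 5.6, 0.001, -0.001, 0.001, 0.7],
  ],
)

```text
time: 8.48
tool_pos: [0.5053, 0.2866, 0.2562]
tcp_rot: [1.229, 2.889, 0.003]
wrist_force: [0.7, 1.1, 1.2]
width: 0.704
grip_force: 0.0
```

Emit:
drive_tool(
  rows=[
    [0, 0, 5.6, 0.001, -0.001, 0.001, 0.7],
    [0, 0, 5.6, 0.001, -0.001, 0.001, 0.7],
    [0, 0, 5.6, 0.001, -0.001, 0.001, 0.7],
    [0, 0, 5.6, 0, -0.001, 0.001, 0.7],
    [0, 0, 5.6, 0, -0.001, 0.001, 0.7],
    [0, 0, 5.6, 0, -0.001, 0.001, 0.7],
    [0, 0, 5.6, 0, -0.001, 0.001, 0.7],
    [0, 0, 5.6, 0, -0.001, 0.001, 0.7],
  ],
)

```text
time: 9.15
tool_pos: [0.4964, 0.2857, 0.2481]
tcp_rot: [2.238, 2.203, 0.004]
wrist_force: [0.9, 0.6, 0.4]
width: 0.699
grip_force: 0.0
```

```bash
python3 - <<'E'
from h import *
p0,M,s=cur();print(p0,M.round(3).tolist(),s['q'])
p=read_camera('wrist');save(p,'w3');pickle.dump((p,s),open('w3.pkl','wb'))
for m in masks_of(p,'tester')[:2]: print(m['score'],m['bbox'])
E
```

```text
[0.49637417 0.28569422 0.24813734] [[0.015, 1.0, 0.003], [1.0, -0.015, 0.001], [0.001, 0.003, -1.0]] [ 4.79129958e-01  5.91366424e-02  1.80871552e+00 -6.26420037e-04
  1.27105024e+00  4.94775465e-01]
0.93 [284.5, 118.5, 313.3, 241.2]
0.26 [231.6, 71.3, 485.3, 311.5]
```

View pics/w3.png

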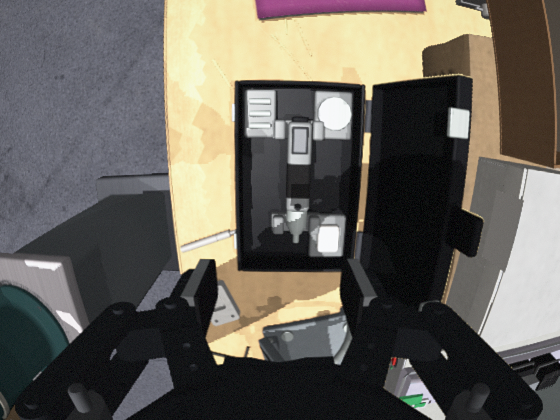

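The tester lies along column ~299, from its tail at row 118 to its tip at row 241. The lid is open. Next I measure its axis from the mask and check the height against the case rim.

```bash
python3 - <<'E'
from h import *
p,s=pickle.load(open('w3.pkl','rb'))
t=read_camera('wrist');P,M,s2=cur()
m=masks_of(t,'tester')[0]['mask']
ys,xs=np.nonzero(m)
for r in range(120,241,10):
    c=np.nonzero(m[r])[0]
    if len(c): print(r,c.min(),c.max(),at_z(*ray(t,((c.min()+c.max())/2,r),s2),.029).round(4), np.round(at_z(*ray(t,(c.max()+1,r),s2),.035)-at_z(*ray(t,(c.min(),r),s2),.035),4)[0])
print('tip',at_z(*ray(t,(297,241),s2),.029).round(4),'tail',at_z(*ray(t,(299,118.5),s2),.041).round(4))
# case outline
for q in [(237,82),(363,86),(362,270),(238,270)]: print('rim',at_z(*ray(t,q,s2),.044).round(4))
E
```

```text
120 292 308 [0.5212 0.354  0.029 ] 0.0184
130 288 311 [0.5206 0.3428 0.029 ] 0.0261
140 288 311 [0.5206 0.3317 0.029 ] 0.0262
150 288 310 [0.5201 0.3204 0.029 ] 0.0253
160 287 310 [0.5196 0.3091 0.029 ] 0.0265
170 288 310 [0.5202 0.2977 0.029 ] 0.0256
180 287 310 [0.5197 0.2862 0.029 ] 0.0268
190 286 309 [0.5186 0.2746 0.029 ] 0.027
200 287 309 [0.5193 0.2628 0.029 ] 0.0261
210 287 306 [0.5176 0.2507 0.029 ] 0.0229
220 287 306 [0.5177 0.2385 0.029 ] 0.0231
230 290 302 [0.5172 0.226  0.029 ] 0.0152
240 293 298 [0.5167 0.2132 0.029 ] 0.0071
tip [0.5186 0.2119 0.029 ] tail [0.5193 0.3557 0.041 ]
rim [0.4544 0.3959 0.044 ]
rim [0.5881 0.3928 0.044 ]
rim [0.598 0.178 0.044]
rim [0.4476 0.1809 0.044 ]
```

Emit:
drive_tool(
  rows=[
    [0, 0, 0, 0.003, 0.004, 0.02, 0.7],
    [0, 0, 0, 0.003, 0.004, 0.02, 0.7],
    [0, 0, 0, 0.003, 0.004, 0.02, 0.7],
    [0, 0, 0, 0.003, 0.004, 0.02, 0.7],
    [0, 0, 0, 0.003, 0.004, 0.02, 0.7],
    [0, 0, 0, 0.003, 0.004, 0.02, 0.7],
    [0, 0, 0, 0, 0, 0, 0.7],
  ],
)

```text
time: 9.93
tool_pos: [0.5192, 0.3023, 0.1229]
tcp_rot: [-2.231, -2.21, 0.009]
wrist_force: [-0.7, -0.4, -0.2]
width: 0.704
grip_force: 0.0
```

```bash
python3 - <<'E'
from h import *
P,M,s2=cur();t=read_camera('wrist');save(t,'w4')
r=masks_of(t,'tester');print(P,[x['score'] for x in r])
m=r[0]['mask'];w1,s1=pickle.load(open('w3.pkl','rb'));print(r[0]['bbox'])
b=r[0]['bbox']
for r_ in range(int(b[1])+10,int(b[3]),15):
    c=np.nonzero(m[r_])[0]
    if len(c): print(r_,c.min(),c.max(),at_z(*ray(t,((c.min()+c.max())/2,r_),s2),.029).round(4))
# height: tip & tail seen from both poses
for n,(a,b_) in dict(tip=((297,241),((b[0]+b[2])/2,b[3])),tail=((299,118.5),((b[0]+b[2])/2,b[1]))).items():
    print(n,meet([ray(w1,a,s1),ray(t,b_,s2)]).round(4))
Q=Rot(-91.5,90);rows([([.5203,.3033,.011],Q,8)],.7)
E
```

```text
[0.51924039 0.30227381 0.12290925] [0.97]
[261.4, 141.4, 299.7, 311.6]
151 264 298 [0.5209 0.3494 0.029 ]
166 262 298 [0.5201 0.3383 0.029 ]
181 262 298 [0.52  0.327 0.029]
196 262 298 [0.5199 0.3155 0.029 ]
211 262 297 [0.5195 0.3038 0.029 ]
226 262 296 [0.519  0.2917 0.029 ]
241 262 295 [0.5185 0.2792 0.029 ]
256 262 295 [0.5183 0.2662 0.029 ]
271 261 294 [0.5174 0.2527 0.029 ]
286 263 291 [0.5168 0.2384 0.029 ]
301 269 285 [0.5167 0.2234 0.029 ]
tip [0.5189 0.2102 0.0258]
tail [0.5209 0.3556 0.0212]
[[-0.0,0.01,0.12,0.0,-0.0001,0.0145,0.7],[-0.0,0.01,0.12,0.0,-0.0001,0.0145,0.7],[-0.0,0.01,0.12,0.0,-0.0001,0.0145,0.7],[-0.0,0.01,0.12,0.0,-0.0001,0.0145,0.7],[-0.0,0.01,0.12,0.0,-0.0001,0.0145,0.7],[-0.0,0.01,0.12,0.0,-0.0001,0.0145,0.7],[-0.0,0.01,0.12,0.0,-0.0001,0.0145,0.7],[-0.0,0.01,0.12,0.0,-0.0001,0.0145,0.7]]
max 0.12 0.0145 0.014500344823486095
```

Emit:
drive_tool(
  rows=[
    [0, 0, 0.1, 0, 0, 0.0145, 0.7],
    [0, 0, 0.1, 0, 0, 0.0145, 0.7],
    [0, 0, 0.1, 0, 0, 0.0145, 0.7],
    [0, 0, 0.1, 0, 0, 0.0145, 0.7],
    [0, 0, 0.1, 0, 0, 0.0145, 0.7],
    [0, 0, 0.1, 0, 0, 0.0145, 0.7],
    [0, 0, 0.1, 0, 0, 0.0145, 0.7],
    [0, 0, 0.1, 0, 0, 0.0145, 0.7],
  ],
)

```text
time: 10.7
tool_pos: [0.5235, 0.3042, 0.0133]
tcp_rot: [2.247, 2.193, 0.008]
wrist_force: [-0.0, 0.7, 0.7]
width: 0.705
grip_force: 0.0
```

Emit:
drive_tool(
  rows=[
    [0, 0, 0, 0, 0, 0, 0.7],
    [0, 0, 0, 0, 0, 0, 0],
    [0, 0, 0, 0, 0, 0, 0],
    [0, 0, 0, 0, 0, 0, 0],
    [0, 0, 0, 0, 0, 0, 0],
    [0, 0, 0, 0, 0, 0, 0],
    [0, 0, 0, 0, 0, 0, 0],
    [0, 0, 0, 0, 0, 0, 0],
  ],
  force=50,
)

```text
time: 11.37
tool_pos: [0.5215, 0.3039, 0.0136]
tcp_rot: [2.249, 2.193, 0.002]
wrist_force: [-5.6, -0.7, 8.1]
width: 0.297
grip_force: 50.9
```

Emit:
drive_tool(
  rows=[
    [0, 0, 0, 0, 0, -0.01, 0],
    [0, 0, 0, 0, 0, -0.02, 0],
    [0, 0, 0, 0, 0, -0.03, 0],
    [0, 0, 0, 0, 0, -0.03, 0],
    [0, 0, 0, 0, 0, -0.03, 0],
    [0, 0, 0, 0, 0, -0.03, 0],
    [0, 0, 0, 0, 0, -0.03, 0],
    [0, 0, 0, 0, 0, -0.03, 0],
  ],
)

```text
time: 12.03
tool_pos: [0.5217, 0.3033, 0.2244]
tcp_rot: [2.248, 2.192, 0.005]
wrist_force: [0.9, 0.6, -1.7]
width: 0.294
grip_force: 49.7
```

```bash
python3 - <<'E'
from h import *
P,M,s=cur();print(P,s['wrist_force'],s['width'],s['grip_force'])
T=[.34,.02,.29]
rows([([.42,.2,.28],Rot(-41,90),10),(T,Rot(11,90),10)],0)
for n in['top','side']:
    p=read_camera(n);pickle.dump(p,open(n+'2.pkl','wb'))
    r=masks_of(p,'test_spot');print(n,[(x['score'],np.round(x['bbox'])) for x in r[:3]])
E
```

```text
[0.52172713 0.30330899 0.22439326] [ 0.85408271  0.62686666 -1.69650902] 0.29422650387829646 49.73209798336029
[[0.02,0.0,-5.05,-0.0106,-0.0099,-0.0056,0],[0.02,0.0,-5.05,-0.0097,-0.0108,-0.0056,0],[0.02,0.0,-5.05,-0.0087,-0.0116,-0.0056,0],[0.02,0.0,-5.05,-0.0076,-0.0123,-0.0056,0],[0.02,0.0,-5.05,-0.0065,-0.0129,-0.0056,0],[0.02,0.0,-5.05,-0.0054,-0.0135,-0.0056,0],[0.02,0.0,-5.05,-0.0041,-0.0139,-0.0056,0],[0.02,0.0,-5.05,-0.0029,-0.0142,-0.0056,0]]
[[0.02,0.0,-5.05,-0.0017,-0.0144,-0.0056,0],[0.02,0.0,-5.05,-0.0004,-0.0145,-0.0056,0],[-0.0,-0.0,-5.2,-0.0058,-0.0188,-0.001,0],[-0.0,-0.0,-5.2,-0.004,-0.0193,-0.001,0],[-0.0,-0.0,-5.2,-0.0023,-0.0196,-0.001,0],[-0.0,-0.0,-5.2,-0.0005,-0.0197,-0.001,0],[-0.0,-0.0,-5.2,0.0013,-0.0197,-0.001,0],[-0.0,-0.0,-5.2,0.0031,-0.0195,-0.001,0]]
[[-0.0,-0.0,-5.2,0.0048,-0.0191,-0.001,0],[-0.0,-0.0,-5.2,0.0065,-0.0186,-0.001,0],[-0.0,-0.0,-5.2,0.0082,-0.0179,-0.001,0],[-0.0,-0.0,-5.2,0.0098,-0.0171,-0.001,0]]
max 5.2 0.0197 0.019770179564182012
top [(0.62, array([250., 180., 344., 235.]))]
side [(0.9, array([246., 160., 321., 236.])), (0.61, array([245., 159., 333., 244.])), (0.24, array([316., 301., 328., 317.]))]
```

Emit:
drive_tool(
  rows=[
    [0, 0, -5.05, -0.0106, -0.01, -0.0056, 0],
    [0, 0, -5.05, -0.0097, -0.011, -0.0056, 0],
    [0, 0, -5.05, -0.0087, -0.0115, -0.0056, 0],
    [0, 0, -5.05, -0.0076, -0.0125, -0.0056, 0],
    [0, 0, -5.05, -0.0065, -0.013, -0.0056, 0],
    [0, 0, -5.05, -0.0054, -0.0135, -0.0056, 0],
    [0, 0, -5.05, -0.004, -0.014, -0.0056, 0],
    [0, 0, -5.05, -0.003, -0.014, -0.0056, 0],
  ],
)

```text
time: 12.9
tool_pos: [0.4379, 0.2196, 0.2637]
tcp_rot: [-1.347, -2.836, 0.004]
wrist_force: [0.2, 0.3, -1.5]
width: 0.297
grip_force: 49.7
```

Emit:
drive_tool(
  rows=[
    [0, 0, -5.05, -0.0017, -0.0144, -0.0056, 0],
    [0, 0, -5.05, 0, -0.0145, -0.0056, 0],
    [0, 0, -5.2, -0.006, -0.019, 0, 0],
    [0, 0, -5.2, -0.006, -0.019, 0, 0],
    [0, 0, -5.2, -0.005, -0.0195, 0, 0],
    [0, 0, -5.2, -0.004, -0.0195, 0, 0],
    [0, 0, -5.2, -0.003, -0.0195, 0, 0],
    [0, 0, -5.2, -0.001, -0.0195, 0, 0],
  ],
)

```text
time: 13.57
tool_pos: [0.385, 0.0849, 0.2749]
tcp_rot: [-0.26, -3.129, 0.002]
wrist_force: [-0.3, -0.3, -1.2]
width: 0.291
grip_force: 49.7
```

Emit:
drive_tool(
  rows=[
    [0, 0, -5.2, 0, -0.019, 0, 0],
    [0, 0, -5.2, 0.002, -0.0185, 0, 0],
    [0, 0, -5.2, 0.004, -0.018, 0, 0],
    [0, 0, -5.2, 0.005, -0.017, 0, 0],
    [0, 0, 0, 0, 0, 0, 0],
  ],
)

```text
time: 13.98
tool_pos: [0.3712, 0.0113, 0.275]
tcp_rot: [0.303, -3.124, 0.002]
wrist_force: [-0.2, 0.3, -1.0]
width: 0.298
grip_force: 49.8
```

```bash
python3 - <<'E'
from h import *
P,M,s=cur();print(P,M.round(3).tolist(),s['q'],s['wrist_force'])
p=read_camera('wrist');save(p,'w5');pickle.dump((p,s),open('w5.pkl','wb'))
S=[.4917,-.0076,.1115];print(proj(p,S,s))
E
```

```text
[0.37118829 0.01126045 0.27495495] [[-0.981, -0.192, -0.003], [-0.192, 0.981, -0.002], [0.003, -0.001, -1.0]] [-3.51406577e-02 -3.68934817e-01  2.12683219e+00 -1.77122979e-03
  1.38615746e+00 -1.79885406e+00] [-0.20795848  0.29941436 -1.04516428]
[[241.31058329 295.44400346]]
```

View pics/w5.png

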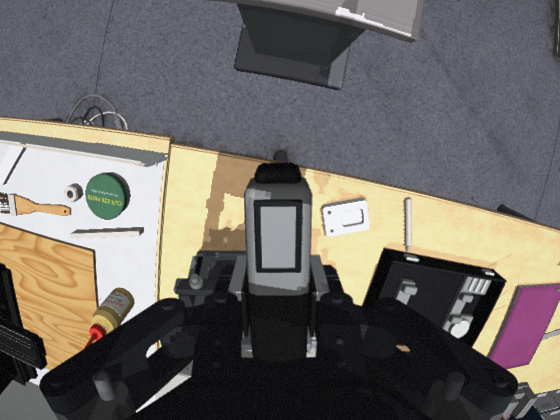

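The tester is held firmly, with its tail at (282,155), display at (280,235), and the spot hidden behind it. I pitch the tool forward and shift left so the wrist camera sees the block's face.

```bash
python3 - <<'E'
from h import *
p,s=pickle.load(open('w5.pkl','rb'))
S=np.array([.4917,-.0076,.1115])
for P in [(.38,.12,.24),(.38,.12,.17),(.38,.15,.2),(.37,.1,.3)]:
  for b in (60,75):
    for yw in (11,-10):
      Q=Rot(yw,b);print(P,b,yw,proj(p,[S,S+[.04,-.04,.06],S+[-.02,.04,-.06]],dict(tool_pos=P,tcp_rot=R.from_matrix(Q).as_rotvec())).round(0).tolist())
E
```

```text
(0.38, 0.12, 0.24) 60 11 [[135.0, 206.0], [90.0, 270.0], [184.0, 158.0]]
(0.38, 0.12, 0.24) 60 -10 [[181.0, 235.0], [155.0, 303.0], [217.0, 180.0]]
(0.38, 0.12, 0.24) 75 11 [[137.0, 245.0], [86.0, 304.0], [187.0, 205.0]]
(0.38, 0.12, 0.24) 75 -10 [[181.0, 280.0], [150.0, 346.0], [219.0, 228.0]]
(0.38, 0.12, 0.17) 60 11 [[114.0, 263.0], [69.0, 332.0], [169.0, 204.0]]
(0.38, 0.12, 0.17) 60 -10 [[169.0, 292.0], [143.0, 361.0], [208.0, 227.0]]
(0.38, 0.12, 0.17) 75 11 [[112.0, 293.0], [58.0, 360.0], [171.0, 242.0]]
(0.38, 0.12, 0.17) 75 -10 [[165.0, 330.0], [134.0, 403.0], [208.0, 268.0]]
(0.38, 0.15, 0.2) 60 11 [[95.0, 232.0], [53.0, 298.0], [147.0, 179.0]]
(0.38, 0.15, 0.2) 60 -10 [[149.0, 268.0], [125.0, 334.0], [186.0, 209.0]]
(0.38, 0.15, 0.2) 75 11 [[96.0, 264.0], [45.0, 326.0], [151.0, 220.0]]
(0.38, 0.15, 0.2) 75 -10 [[147.0, 308.0], [117.0, 376.0], [187.0, 253.0]]
(0.37, 0.1, 0.3) 60 11 [[167.0, 176.0], [124.0, 233.0], [210.0, 137.0]]
(0.37, 0.1, 0.3) 60 -10 [[209.0, 200.0], [183.0, 262.0], [241.0, 152.0]]
(0.37, 0.1, 0.3) 75 11 [[170.0, 223.0], [124.0, 275.0], [213.0, 190.0]]
(0.37, 0.1, 0.3) 75 -10 [[210.0, 250.0], [181.0, 311.0], [242.0, 206.0]]
```

```bash
python3 - <<'E'
from h import *
rows([([.38,.12,.24],Rot(11,60),8)],0)
E
```

```text
[[-0.0,-3.76,-0.02,-0.0036,0.013,0.0044,0],[-0.0,-3.76,-0.02,-0.0033,0.013,0.0046,0],[-0.0,-3.76,-0.02,-0.003,0.013,0.0048,0],[-0.0,-3.76,-0.02,-0.0026,0.013,0.005,0],[-0.0,-3.76,-0.02,-0.0023,0.013,0.0052,0],[-0.0,-3.76,-0.02,-0.002,0.013,0.0053,0],[-0.0,-3.76,-0.02,-0.0016,0.013,0.0054,0],[-0.0,-3.76,-0.02,-0.0013,0.013,0.0055,0]]
max 3.76 0.013 0.01418908030846256
```

Emit:
drive_tool(
  rows=[
    [0, -3.75, 0, -0.0036, 0.013, 0.0045, 0],
    [0, -3.75, 0, -0.003, 0.013, 0.0045, 0],
    [0, -3.75, 0, -0.003, 0.013, 0.005, 0],
    [0, -3.75, 0, -0.0026, 0.013, 0.005, 0],
    [0, -3.75, 0, -0.0023, 0.013, 0.005, 0],
    [0, -3.75, 0, -0.002, 0.013, 0.005, 0],
    [0, -3.75, 0, -0.0016, 0.013, 0.0055, 0],
    [0, -3.75, 0, -0.0013, 0.013, 0.0055, 0],
  ],
)

```text
time: 14.7
tool_pos: [0.3799, 0.1221, 0.2407]
tcp_rot: [-0.249, 2.606, 0.07]
wrist_force: [0.8, -0.2, -1.7]
width: 0.297
grip_force: 49.9
```

```bash
python3 - <<'E'
from h import *
for i in range(2):
    P,M,s=cur();p=read_camera('wrist')
print(P,M.round(3).tolist());pickle.dump((p,s),open('v1.pkl','wb'));save(p,'v1')
E
```

```text
[0.37744368 0.12322725 0.23721055] [[-0.85, -0.192, 0.49], [-0.164, 0.981, 0.099], [-0.5, 0.004, -0.866]]
```

Emit:
drive_tool(
  rows=[
    [0, 0, 0, 0.005, 0, 0.0087, 0],
    [0, 0, 0, 0.005, 0, 0.0087, 0],
    [0, 0, 0, 0.005, 0, 0.0087, 0],
    [0, 0, 0, 0.005, 0, 0.0087, 0],
    [0, 0, 0, 0.005, 0, 0.0087, 0],
    [0, 0, 0, 0.005, 0, 0.0087, 0],
    [0, 0, 0, 0, 0, 0, 0],
  ],
)

```text
time: 15.38
tool_pos: [0.3793, 0.1201, 0.1781]
tcp_rot: [-0.251, 2.612, 0.066]
wrist_force: [-0.2, -0.7, -1.9]
width: 0.294
grip_force: 49.9
```

```bash
python3 - <<'E'
from h import *
for i in range(2):
    P,M,s=cur();p=read_camera('wrist')
print(P,M.round(3).tolist());pickle.dump((p,s),open('v2.pkl','wb'));save(p,'v2')
S=[.4917,-.0076,.1115]
a,sa=pickle.load(open('v1.pkl','rb'));x=proj(a,S,sa)[0];y=proj(p,S,s)[0];print(x,y)
o=np.zeros((600,800,3),np.uint8)
for k,(im,c) in enumerate([(a,x),(p,y)]):
    u=int(np.clip(c[0]-80,0,400));v=int(c[1]-100);print(u,v)
    o[:,k*400:(k+1)*400]=np.clip(1.5*cv2.resize(im['color'][v:v+240,u:u+160,::-1],(400,600),interpolation=cv2.INTER_CUBIC).astype(float),0,255)
cv2.imwrite('pics/c3.png',o)
E
```

```text
[0.37996656 0.12035712 0.17959005] [[-0.851, -0.191, 0.489], [-0.166, 0.982, 0.094], [-0.498, -0.001, -0.867]]
[130.78582578 209.2608373 ] [116.59941007 254.16479884]
50 109
36 154
```

View pics/c3.png

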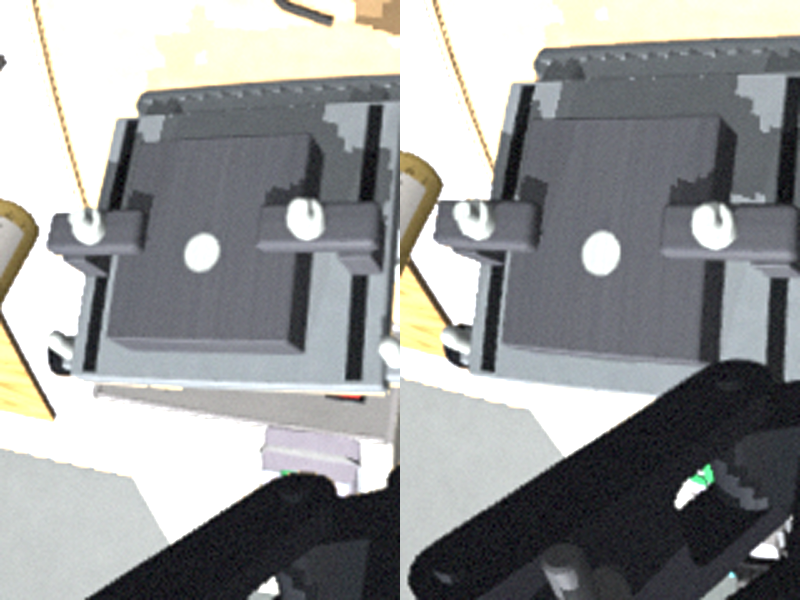

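The face and spot are clear in both views: spot at (130.8,209.8) in view 1 and (116.4,255.2) in view 2, matching the prediction within 1 px. Next I fit the spot and face pose.

```bash
python3 - <<'E'
from h import *
from scipy.optimize import least_squares
a,sa=pickle.load(open('v1.pkl','rb'));b,sb=pickle.load(open('v2.pkl','rb'))
t=pickle.load(open('top2.pkl','rb'));sd=pickle.load(open('side2.pkl','rb'))
A=lambda q:np.array(q)/2.5+[50,109];B=lambda q:np.array(q)/2.5+[36,154]
rs=[ray(a,A((202,252)),sa),ray(b,B((201,253)),sb)];rt=[ray(t,(301.9,220.7)),ray(sd,(271.2,190.8))]
print('wrist',meet(rs),'all',meet(rs+rt))
# corners: low-right(-y), low-left(+y), high-left, high-right
ca=np.array([A(q) for q in [(163,138),(308,134),(302,346),(108,338)]])
cb=np.array([B(q) for q in [(136,118),(318,116),(320,357),(103,343)]])
def model(x):
    S=x[:3];yw,tl,ox,oy=x[3:7];n=np.array([-np.sin(tl)*np.cos(yw),-np.sin(tl)*np.sin(yw),np.cos(tl)])
    up=np.array([np.cos(tl)*np.cos(yw),np.cos(tl)*np.sin(yw),np.sin(tl)]);l=np.array([-np.sin(yw),np.cos(yw),0])
    return S,n,up,l,np.array([S+up*(ox+i*.045)+l*(oy+j*.042) for i,j in [(-1,-1),(-1,1),(1,1),(1,-1)]])
def f(x):
    S,n,up,l,C=model(x)
    return np.r_[(proj(a,C,sa)-ca).ravel(),(proj(b,C,sb)-cb).ravel(),2*(proj(a,S,sa)[0]-A((202,252))),2*(proj(b,S,sb)[0]-B((201,253))),(proj(t,S)[0]-[301.9,220.7]),(proj(sd,S)[0]-[271.2,190.8])]
r=least_squares(f,[.49,-.007,.11,.19,1.08,0,0],loss='soft_l1');x=r.x
print('S',x[:3].round(4),'yaw',np.degrees(x[3]),'tilt',x[4],x[5:].round(4));print(f(x).reshape(-1,2).round(1).tolist())
C=np.array([meet([ray(a,ca[i],sa),ray(b,cb[i],sb)]) for i in range(4)]);print(C.round(4).tolist())
S,n,up,l,_=model(x);print('n',n)
# hinge consistency: S = hinge + 78 up + h n ; hinge z .026
print('h from z',(S[2]-.026-.078*up[2])/n[2])
np.save('spot.npy',x)
E
```

```text
wrist [ 0.48974281 -0.00659187  0.11386627] all [ 0.49185981 -0.00760561  0.11207138]
S [ 0.4927 -0.0078  0.1117] yaw 10.65889143345598 tilt 1.146040691285966 [-0.0079  0.0027]
[[-7.7, 0.7], [3.8, -0.6], [-3.3, -0.5], [0.4, 0.0], [0.1, -0.8], [3.8, -0.6], [-5.8, 2.7], [0.6, 0.4], [-0.2, 0.5], [0.3, -0.5], [0.4, -1.0], [-0.2, -0.0]]
[[0.4462, -0.0264, 0.0946], [0.4647, 0.028, 0.0631], [0.5168, 0.0393, 0.1335], [0.5163, -0.0449, 0.1446]]
n [-0.89541844 -0.16852578  0.41209814]
h from z 0.035612084083578965
```

```bash
python3 - <<'E'
from h import *
x=np.load('spot.npy')
for k,(u,v) in dict(v1=(50,109),v2=(36,154)).items():
    p,s=pickle.load(open(k+'.pkl','rb'))
    g=cv2.cvtColor(p['color'][v:v+160,u:u+160],cv2.COLOR_RGB2GRAY)
    g=cv2.createCLAHE(4,(2,2)).apply(cv2.resize(g,None,fx=2.5,fy=2.5,interpolation=cv2.INTER_CUBIC))
    L=cv2.createLineSegmentDetector().detect(g)[0].reshape(-1,4)
    for l in L:
        if np.hypot(l[2]-l[0],l[3]-l[1])>55: print(k,l.round(0).tolist())
    raw=p['color'][v:v+160,u:u+160].mean(2)
    for r in (150,180,290,320):  # rows in crop px at 2.5x
        print(k,r,raw[int(r/2.5)-1:int(r/2.5)+2].mean(0)[28:150].round(0).astype(int).tolist())
E
```

```text
v1 [286.0, 393.0, 383.0, 397.0]
v1 [395.0, 266.0, 390.0, 336.0]
v1 [0.0, 310.0, 48.0, 400.0]
v1 [39.0, 234.0, -0.0, 306.0]
v1 [344.0, 380.0, 351.0, 271.0]
v1 [368.0, 274.0, 362.0, 378.0]
v1 [41.0, 399.0, -0.0, 322.0]
v1 [111.0, 254.0, 95.0, 370.0]
v1 [55.0, 107.0, 33.0, 16.0]
v1 [313.0, 252.0, 304.0, 353.0]
v1 [81.0, 370.0, 95.0, 275.0]
v1 [47.0, 44.0, 73.0, 153.0]
v1 [96.0, 210.0, 115.0, 117.0]
v1 [34.0, 56.0, 22.0, 0.0]
v1 [83.0, 206.0, 55.0, 108.0]
v1 [383.0, 104.0, 375.0, 199.0]
v1 [141.0, 91.0, 251.0, 82.0]
v1 [357.0, 201.0, 368.0, 107.0]
v1 [76.0, 333.0, 84.0, 276.0]
v1 [106.0, 208.0, 127.0, 121.0]
v1 [398.0, 100.0, 327.0, 103.0]
v1 [388.0, 272.0, 396.0, 169.0]
v1 [251.0, 81.0, 398.0, 72.0]
v1 [105.0, 338.0, 118.0, 254.0]
v1 [303.0, 355.0, 129.0, 351.0]
v1 [98.0, 385.0, 181.0, 390.0]
v1 [228.0, 390.0, 284.0, 393.0]
v1 [283.0, 340.0, 109.0, 336.0]
v1 [136.0, 135.0, 120.0, 208.0]
v1 [333.0, 384.0, 96.0, 375.0]
v1 [212.0, 26.0, 267.0, 31.0]
v1 150 [127, 185, 220, 219, 218, 219, 220, 220, 220, 221, 220, 221, 221, 222, 221, 178, 125, 119, 122, 111, 58, 24, 25, 20, 31, 61, 70, 68, 70
[... 4019 characters left out ...]
, 77, 77, 79, 77, 75, 77, 78, 80, 80, 76, 68, 48, 35, 34, 33, 35, 33, 30, 39, 85, 118, 119, 121, 118, 117, 119, 123, 123, 124, 124, 122, 125, 123, 123, 124, 124, 124, 104, 38, 25]
v2 320 [233, 133, 116, 119, 121, 115, 43, 22, 24, 26, 26, 63, 120, 84, 75, 71, 73, 75, 76, 73, 72, 74, 74, 73, 74, 75, 74, 75, 75, 76, 75, 76, 75, 76, 76, 77, 76, 74, 75, 79, 74, 76, 77, 75, 78, 78, 77, 79, 76, 74, 76, 77, 79, 81, 78, 78, 77, 77, 78, 78, 73, 76, 76, 78, 78, 77, 77, 75, 77, 80, 79, 78, 78, 77, 77, 76, 76, 78, 79, 79, 79, 76, 77, 78, 78, 77, 78, 80, 79, 78, 74, 69, 50, 36, 37, 35, 34, 31, 33, 36, 66, 119, 120, 119, 119, 124, 123, 125, 124, 123, 125, 124, 124, 124, 125, 125, 126, 126, 110, 61, 29, 27]
```

```bash
python3 - <<'E'
from h import *
from scipy.optimize import least_squares
a,sa=pickle.load(open('v1.pkl','rb'));b,sb=pickle.load(open('v2.pkl','rb'))
t=pickle.load(open('top2.pkl','rb'));sd=pickle.load(open('side2.pkl','rb'))
A=lambda q:np.array(q)/2.5+[50,109];B=lambda q:np.array(q)/2.5+[36,154]
ca=np.array([A(q) for q in [(136,137),(308,134),(287,340),(105,337)]])
cb=np.array([B(q) for q in [(126,120),(317,118),(297,350),(101,343)]])
def model(x):
    S=x[:3];yw,tl,ox,oy=x[3:7];n=np.array([-np.sin(tl)*np.cos(yw),-np.sin(tl)*np.sin(yw),np.cos(tl)])
    up=np.array([np.cos(tl)*np.cos(yw),np.cos(tl)*np.sin(yw),np.sin(tl)]);l=np.array([-np.sin(yw),np.cos(yw),0])
    return S,n,up,l,np.array([S+up*(ox+i*.045)+l*(oy+j*.042) for i,j in [(-1,-1),(-1,1),(1,1),(1,-1)]])
def f(x):
    S,n,up,l,C=model(x)
    return np.r_[(proj(a,C,sa)-ca).ravel(),(proj(b,C,sb)-cb).ravel(),2*(proj(a,S,sa)[0]-A((202,252))),2*(proj(b,S,sb)[0]-B((201,253))),(proj(t,S)[0]-[301.9,220.7]),(proj(sd,S)[0]-[271.2,190.8])]
r=least_squares(f,[.49,-.007,.11,.19,1.08,0,0],loss='soft_l1');x=r.x
print('S',x[:3].round(4),'yaw',np.degrees(x[3]),'tilt',x[4],x[5:].round(4));print(f(x).reshape(-1,2).round(1).tolist())
cov=np.linalg.inv(r.jac.T@r.jac);print('sd for 1px',np.sqrt(np.diag(cov)).round(4))
S,n,up,l,_=model(x);print('h from z',(S[2]-.026-.078*up[2])/n[2]);np.save('spot.npy',x)
# target
for L in (.0925,.0885):
    print('TCP-axis grasp at',S+n*L)
E
```

```text
S [ 0.4928 -0.0078  0.1116] yaw 11.856790954669247 tilt 1.1375919096003728 [-0.0086 -0.0008]
[[0.4, 1.3], [0.0, -1.8], [-0.4, 0.7], [-0.2, 0.3], [1.3, -1.6], [-0.0, -2.8], [-0.1, 4.1], [-0.5, -0.0], [-0.2, 0.5], [0.3, -0.5], [0.4, -1.1], [-0.2, -0.0]]
sd for 1px [0.0014 0.0007 0.0011 0.0185 0.0254 0.0008 0.0006]
h from z 0.03530681702171327
TCP-axis grasp at [ 0.41067149 -0.02508869  0.15044569]
TCP-axis grasp at [ 0.41422453 -0.02434275  0.14876656]
```

```bash
python3 - <<'E'
from h import *
x=np.load('spot.npy')
A=lambda q:np.array(q)/2.5+[50,109];B=lambda q:np.array(q)/2.5+[36,154]
for k,F,qs in [('v1',A,[(141,91),(251,81.5),(398,72)]),('v2',B,[(142,47),(398,34)])]:
    p,s=pickle.load(open(k+'.pkl','rb'))
    for z in (0,.014):
        X=np.array([at_z(*ray(p,F(q),s),z) for q in qs]);d=X[-1]-X[0]
        yw=np.degrees(np.arctan2(-d[0],d[1]))
        e=np.radians(yw);h=np.array([np.cos(e),np.sin(e)])
        off=(x[:2]-X[0,:2])@h-.010   # spot ahead of hinge
        print(k,z,X.round(4).tolist(),'yaw',yw,'spot-hinge',off)
        for hh in (.032,.034,.035,.036):
            from scipy.optimize import brentq
            print('  h',hh,'tilt',brentq(lambda t:.078*np.cos(t)-hh*np.sin(t)-off,.5,1.6))
E
```

```text
v1 0 [[0.5016, -0.0822, 0.0], [0.4883, -0.0182, 0.0], [0.4722, 0.057, 0.0]] yaw 11.952688666230381 spot-hinge -0.0032161160729723493
  h 0.032 tilt 1.2196356533124133
  h 0.034 tilt 1.197538228986596
  h 0.035 tilt 1.1866365543619166
  h 0.036 tilt 1.1758345167363038
v1 0.014 [[0.4905, -0.0745, 0.014], [0.4777, -0.0133, 0.014], [0.4623, 0.0587, 0.014]] yaw 11.952688666230436 spot-hinge 0.00609801642707178
  h 0.032 tilt 1.109086987321266
  h 0.034 tilt 1.0880032748117907
  h 0.035 tilt 1.0776205177349751
  h 0.036 tilt 1.0673448138834751
v2 0 [[0.5015, -0.0807, 0.0], [0.4748, 0.047, 0.0]] yaw 11.79464394548639 spot-hinge -0.0035597789723958084
  h 0.032 tilt 1.223715183784943
  h 0.034 tilt 1.2015803396472549
  h 0.035 tilt 1.190659509996982
  h 0.036 tilt 1.179838043669666
v2 0.014 [[0.4881, -0.0715, 0.014], [0.4628, 0.0495, 0.014]] yaw 11.794643945486412 spot-hinge 0.007685857965688868
  h 0.032 tilt 1.090189851441921
  h 0.034 tilt 1.0692803515799096
  h 0.035 tilt 1.0589867636910992
  h 0.036 tilt 1.048801496533776
```

```bash
cat >> h.py <<'E'
YW,TL=11.9,66.7;QP=Rot(YW,180-TL);N=QP[:,0];SP=np.array([.4918,-.0075,.1120])
def tcp_for(d,tip=np.array([-.093,0,-.0155])): return SP+d*N-QP@tip
E
python3 - <<'E'
from h import *
T=tcp_for(.045);print(T,QP.round(3).tolist())
rows([([.355,.02,.23],Rot(YW,88),8),(T,QP,8)],0)
E
```

```text
[ 0.3617791  -0.0348997   0.15234936] [[-0.899, -0.206, -0.387], [-0.189, 0.979, -0.082], [0.396, 0.0, -0.918]]
[[-0.03,3.5,-0.11,0.0018,-0.0117,-0.0081,0],[-0.03,3.5,-0.11,0.0023,-0.0117,-0.008,0],[-0.03,3.5,-0.11,0.0028,-0.0117,-0.0078,0],[-0.03,3.5,-0.11,0.0033,-0.0117,-0.0076,0],[-0.03,3.5,-0.11,0.0037,-0.0117,-0.0074,0],[-0.03,3.5,-0.11,0.0042,-0.0117,-0.0072,0],[-0.03,3.5,-0.11,0.0047,-0.0117,-0.0069,0],[-0.03,3.5,-0.11,0.0051,-0.0117,-0.0066,0]]
[[-0.0,3.16,-0.0,0.0009,-0.0069,0.0097,0],[-0.0,3.16,-0.0,0.0004,-0.0069,0.0097,0],[-0.0,3.16,-0.0,-0.0001,-0.0069,0.0097,0],[-0.0,3.16,-0.0,-0.0007,-0.0069,0.0097,0],[-0.0,3.16,-0.0,-0.0012,-0.0069,0.0096,0],[-0.0,3.16,-0.0,-0.0017,-0.0069,0.0096,0],[-0.0,3.16,-0.0,-0.0023,-0.0069,0.0095,0],[-0.0,3.16,-0.0,-0.0028,-0.0069,0.0093,0]]
max 3.5 0.0117 0.01437323902257247
```

Emit:
drive_tool(
  rows=[
    [0, 3.5, -0.1, 0.002, -0.0117, -0.008, 0],
    [0, 3.5, -0.1, 0.0023, -0.0117, -0.008, 0],
    [0, 3.5, -0.1, 0.0028, -0.0117, -0.008, 0],
    [0, 3.5, -0.1, 0.0033, -0.0117, -0.0076, 0],
    [0, 3.5, -0.1, 0.0037, -0.0117, -0.0074, 0],
    [0, 3.5, -0.1, 0.0042, -0.0117, -0.0072, 0],
    [0, 3.5, -0.1, 0.0047, -0.0117, -0.007, 0],
    [0, 3.5, -0.1, 0.005, -0.0117, -0.0066, 0],
  ],
)

```text
time: 16.15
tool_pos: [0.3561, 0.0196, 0.2329]
tcp_rot: [-0.319, 3.088, -0.001]
wrist_force: [0.0, -0.4, -2.0]
width: 0.294
grip_force: 49.9
```

Emit:
drive_tool(
  rows=[
    [0, 3.16, 0, 0.001, -0.007, 0.0097, 0],
    [0, 3.16, 0, 0.0004, -0.007, 0.0097, 0],
    [0, 3.16, 0, 0, -0.007, 0.0097, 0],
    [0, 3.16, 0, -0.0007, -0.007, 0.0097, 0],
    [0, 3.16, 0, -0.0012, -0.007, 0.0096, 0],
    [0, 3.16, 0, -0.0017, -0.007, 0.0096, 0],
    [0, 3.16, 0, -0.0023, -0.007, 0.0095, 0],
    [0, 3.16, 0, -0.0028, -0.007, 0.0093, 0],
  ],
)

```text
time: 16.82
tool_pos: [0.3639, -0.0362, 0.1539]
tcp_rot: [0.28, -2.726, 0.065]
wrist_force: [-0.2, -1.0, -1.1]
width: 0.294
grip_force: 50.0
```

```bash
python3 - <<'E'
from h import *
P,M,s=cur();print(P,tcp_for(.045),M.round(3).tolist(),np.degrees(R.from_matrix(M.T@QP).as_rotvec()).round(2),s['q'],s['wrist_force'])
tip=P+M@[-.093,0,-.0155];tail=P+M@[.0555,0,-.0155]
for n,z in (('side',5),('top',5)):
    p=read_camera(n);print(n,'tip',proj(p,tip),'tail',proj(p,tail),'spot',proj(p,SP))
    r=masks_of(p,'tester');print([(x['score'],x['bbox']) for x in r[:2]])
    if r:
        m=r[0]['mask'];q=np.argwhere(m)[:,::-1].astype(np.float32);v=cv2.fitLine(q,cv2.DIST_L2,0,.01,.01).ravel();pr=(proj(p,tip)-proj(p,tail))[0];print('dir mask',np.degrees(np.arctan2(v[1],v[0])),'pred',np.degrees(np.arctan2(pr[1],pr[0])),'at',v[2:])
    if n=='side': sd=p
    pickle.dump(p,open(n+'3.pkl','wb'))
u=proj(sd,SP)[0].astype(int);c=sd['color'][u[1]-50:u[1]+60,u[0]-90:u[0]+50,::-1];print(u)
cv2.imwrite('pics/c4.png',cv2.resize(c,(763,600),interpolation=cv2.INTER_CUBIC))
E
```

```text
[ 0.36388791 -0.03619175  0.15392625] [ 0.3617791  -0.0348997   0.15234936] [[-0.901, -0.205, -0.383], [-0.186, 0.979, -0.085], [0.393, -0.005, -0.92]] [-0.23  0.19 -0.21] [-0.06355206  0.02003498  2.0859716  -0.11041052  1.42556023 -1.80167947] [-0.20944819 -0.99040999 -1.14316667]
side tip [[257.88388996 190.02925132]] tail [[204.6645518  189.95816937]] spot [[270.56754806 190.69898267]]
[(0.89, [205.0, 182.6, 257.5, 199.7]), (0.52, [289.1, 169.4, 310.0, 180.3])]
dir mask 0.95534205 pred 0.07652657074124762 at [226.97859 190.48608]
top tip [[307.07276085 237.71321296]] tail [[321.95302005 305.37908955]] spot [[302.14085763 220.09810939]]
[(0.69, [308.8, 276.2, 320.9, 294.0]), (0.19, [103.1, 143.8, 223.1, 244.9])]
dir mask 68.34334 pred -102.40238379473662 at [317.2     286.03683]
[270 190]
```

View pics/c4.png

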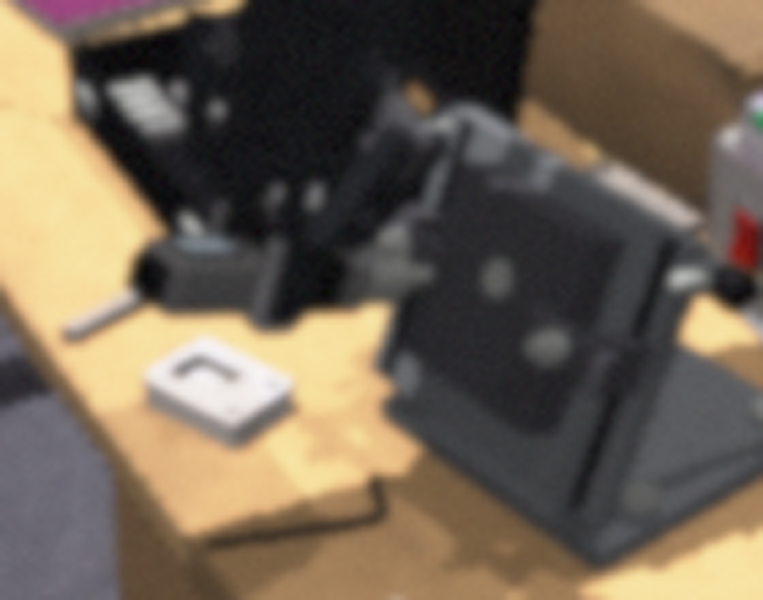

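The tip at crop (435,272) heads for the spot at (497,278). Its pixels agree with my prediction within 1 px. I average the pose readings before the final approach.

```bash
python3 - <<'E'
from h import *
D=[];F=[];W=[]
for i in range(8):
    P,M,s=cur();D.append(QP.T@(P-tcp_for(.045)));F.append(s['wrist_force']);W.append(np.degrees(R.from_matrix(M.T@QP).as_rotvec()));read_camera('side')
print(np.mean(D,0).round(4),np.std(D,0).round(4),np.mean(F,0).round(2),np.mean(W,0).round(2), 'F.n',np.mean(F,0)@N)
E
```

```text
[ 0.0005 -0.0008 -0.002 ] [0.0003 0.     0.0002] [ 0.38  0.03 -1.7 ] [-0.2   0.25 -0.19] F.n -1.0184852551084573
```

Emit:
drive_tool(
  rows=[
    [-0.2, 0.2, -0.2, -0.009, 0.001, 0.002, 0],
    [0, 0, 0, -0.009, 0, 0, 0],
    [0, 0, 0, -0.009, 0, 0, 0],
    [0, 0, 0, -0.009, 0, 0, 0],
    [0, 0, 0, -0.003, 0, 0, 0],
    [0, 0, 0, 0, 0, 0, 0],
    [0, 0, 0, 0, 0, 0, 0],
  ],
)

```text
time: 18.0
tool_pos: [0.3958, -0.0275, 0.136]
tcp_rot: [0.284, -2.719, 0.058]
wrist_force: [0.2, 0.4, -1.9]
width: 0.291
grip_force: 49.9
```

```bash
cat > chk.py <<'E'
from h import *
D=[];F=[];W=[]
for i in range(8):
    P,M,s=cur();D.append(QP.T@(P-tcp_for(0)));F.append(s['wrist_force']);W.append(np.degrees(R.from_matrix(M.T@QP).as_rotvec()));sd=read_camera('side')
print(np.mean(D,0).round(4),np.mean(F,0).round(2),np.mean(W,0).round(2),'F tool',(QP.T@np.mean(F,0)).round(2),'std',(np.std(F,0)).round(2),s['time'])
tip=P+M@[-.093,0,-.0155]
r=masks_of(sd,'tester');print(proj(sd,tip),proj(sd,SP),[x['bbox'] for x in r[:1]])
E
python3 chk.py
```

```text
[0.0068 0.0002 0.001 ] [ 0.15  0.04 -1.49] [ 0.03 -0.12  0.01] F tool [-0.73  0.01  1.3 ] std [0.51 0.49 0.48] 18.35
[[268.32272693 191.06818263]] [[270.56754806 190.69898267]] [[215.1, 181.4, 268.9, 199.1]]
```

Emit:
drive_tool(
  rows=[
    [0, 0, 0, -0.002, 0, 0, 0],
    [0, 0, 0, -0.002, 0, 0, 0],
    [0, 0, 0, 0, 0, 0, 0],
    [0, 0, 0, 0, 0, 0, 0],
  ],
)

```text
time: 18.78
tool_pos: [0.3995, -0.0268, 0.1347]
tcp_rot: [0.284, -2.72, 0.058]
wrist_force: [0.9, 0.6, -1.7]
width: 0.298
grip_force: 49.9
```

```bash
python3 chk.py
```

```text
[0.0027 0.0002 0.001 ] [ 0.05  0.21 -1.75] [ 0.02 -0.11  0.02] F tool [-0.77  0.2   1.57] std [0.47 0.36 0.68] 19.1333
[[269.55366895 191.11332553]] [[270.56754806 190.69898267]] [[218.1, 183.1, 273.4, 199.5]]
```

Emit:
drive_tool(
  rows=[
    [0, 0, 0, -0.0015, 0, 0, 0],
    [0, 0, 0, -0.0015, 0, 0, 0],
    [0, 0, 0, 0, 0, 0, 0],
    [0, 0, 0, 0, 0, 0, 0],
  ],
)

```text
time: 19.57
tool_pos: [0.4018, -0.0263, 0.1336]
tcp_rot: [0.284, -2.719, 0.058]
wrist_force: [-1.6, -0.0, -0.1]
width: 0.295
grip_force: 50.0
```

```bash
python3 chk.py
```

```text
[-0.0001  0.0002  0.001 ] [-1.29 -0.33 -0.16] [ 0.02 -0.13  0.01] F tool [ 1.16 -0.06  0.68] std [0.57 0.22 0.4 ] 19.9167
[[270.40989432 191.1503339 ]] [[270.56754806 190.69898267]] [[220.3, 183.0, 272.9, 199.6]]
```

Emit:
drive_tool(
  rows=[
    [0, 0, 0, -0.0012, 0, 0, 0],
    [0, 0, 0, -0.0012, 0, 0, 0],
    [0, 0, 0, 0, 0, 0, 0],
    [0, 0, 0, 0, 0, 0, 0],
  ],
)

```text
time: 20.35
tool_pos: [0.404, -0.0258, 0.1326]
tcp_rot: [0.284, -2.719, 0.058]
wrist_force: [-2.8, 0.3, 0.8]
width: 0.294
grip_force: 50.0
```

```bash
sed -i 's/range(8)/range(20)/' chk.py; python3 chk.py
```

```text
[-0.0026  0.0002  0.001 ] [-2.9  -0.38  0.15] [ 0.02 -0.12  0.01] F tool [2.74 0.23 1.01] std [0.47 0.54 0.65] 21.3
[[271.16661989 191.11816831]] [[270.56754806 190.69898267]] [[220.8, 182.2, 271.6, 198.3]]
```

Emit:
drive_tool(
  rows=[
    [0, 0, 0, -0.001, 0, 0, 0],
    [0, 0, 0, 0, 0, 0, 0],
    [0, 0, 0, 0, 0, 0, 0],
    [0, 0, 0, 0, 0, 0, 0],
  ],
)

```text
time: 21.73
tool_pos: [0.4051, -0.0256, 0.1322]
tcp_rot: [0.284, -2.72, 0.058]
wrist_force: [-3.3, -0.3, 0.1]
width: 0.3
grip_force: 50.0
```

```bash
python3 chk.py
```

```text
[-0.0037  0.0002  0.001 ] [-3.78 -0.65  0.21] [ 0.02 -0.11  0.01] F tool [3.6  0.14 1.33] std [0.6  0.46 0.24] 22.6833
[[271.46201719 191.1320106 ]] [[270.56754806 190.69898267]] [[219.8, 184.5, 272.7, 199.4]]
```

```bash
python3 -c "
from h import *
print(workorder.finish_job())"
```

```text
the job is handed in; nothing more can be done
None
```

The job is handed in: the lid is open on its stop, and the tester's tip is held on the ground spot, square to the face to within about 2° by my fit, pressed in about 4.2 mm of its 8 mm travel as worked out from the measured force (about 4.3 N).

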